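Feed a vial rack past the stop gate of a reader

TASK

Feed the vial rack into the reader: push the gate's long finger strip down with one fingertip so that the gate lifts, and keep it held down while another finger, behind the rack's push plate, pushes the rack along the lane under the raised gate until it sits home against the end stop. Then let the strip come up so that the gate drops shut in the gap between the vials and the push plate, and move clear. Grip and lift nothing, do not let the gate down while the vials are still passing nor let it strike the rack or the vials, and leave the other things on the bench where they stand.

Things in the scene. Friction and masses are not known exactly. Their poses are not given: they have to be found in the camera images.
- lane: fixed aluminium feed channel on the bench, y from -272 mm to the end stop at +130, 40 mm wide inside; two walls 4 mm thick, top 20 mm above the bench; floor 6 mm above it. Origin on the bench under the gate, on the centre line; +y is the feed direction (roughly the robot's left), +x points across, away from the robot. Over y 30 to 122 mm stands the white reader head, 104 mm high: keep out of it
- shaft_axis (a point): middle of the gate's shaft, a level steel rod 10 mm thick along the lane's y, beside the channel on the side away from the robot: axis 34 mm from the lane's centre line, 60 mm above the bench. It turns in two black bearing blocks 16 mm wide and 69 mm high, at y = -266 and -30 mm of the lane. A finger on the strip and one in the lane pass either side of it
- gate_line (a point): point on the lane floor (6 mm above the bench) on the centre line under the gate blade; axes as the lane's. The steel blade is 4 mm thick and swings in the plane y = 0 of this point; shut, its lower edge is 15 mm above the lane floor: it stops the rack's block but leaves room for the rack's flat tongue. The raised blade reaches 115 to 130 mm above the bench
- home_stop (a point): point on the lane floor, on the centre line, at the face of the end stop, 130 mm past the gate; axes as the lane's. The rack is home when the front face of its block is here
- gate (a joint): angle of the hinged gate in rad: 0 shut, growing as it lifts, end of travel 1.5. From 1.05 on the blade clears the vials; 1.15 to 1.4 is a good height to hold it. A spring shuts it as soon as it is let go: the strip pushes back with 2 to 7 N. The rack cannot push it open
- bar_mid (a point): middle of the finger strip: flat steel 5 mm thick, 220 mm long (lane y -258 to -38), parallel to the shaft on the side away from the robot, in a plane through the shaft axis, 24 to 56 mm from that axis (this point at 40). Gate shut, it slopes up away from the shaft at 0.66 rad: point 85 mm above the bench, 65 mm from the lane's centre line. At gate 1.2 it slopes down by 0.54 rad: point 40 mm up, 68 mm out
- rack: the loose vial rack in the lane, about 0.4 kg with its four vials. Origin under the middle of its front face; +y forward, z up. A grey block 36 mm wide, 30 mm high, y 0 to -120 mm, with the vials in one file (caps 52 mm above its underside); then a flat steel tongue 4 mm thick to y = -180; then an upright steel push plate, y -180 to -184, 36 mm wide, 64 mm high, standing above the walls
- rack_nose (a point): middle of the lower edge of the rack's front face (equal to the rack's origin); axes as the rack's. With the rack home the block's rear is 10 mm past the gate and the push plate 50 mm before it, so the gate drops into the 60 mm gap between them
- push_face (a point): middle of the rear face of the push plate, 45 mm above the rack's underside (51 mm above the bench); the place to push, along the rack's +y. From it to the middle of the finger strip is 65 to 74 mm across the lane
- vial0: one of the four capped vials in the rack, 22 mm thick, 48 mm high, its foot 4 mm above the rack's underside; origin at its foot; only to stay in the rack
- vial1: one of the four capped vials in the rack, 22 mm thick, 48 mm high, its foot 4 mm above the rack's underside; origin at its foot; only to stay in the rack
- vial2: one of the four capped vials in the rack, 22 mm thick, 48 mm high, its foot 4 mm above the rack's underside; origin at its foot; only to stay in the rack
- vial3: one of the four capped vials in the rack, 22 mm thick, 48 mm high, its foot 4 mm above the rack's underside; origin at its foot; only to stay in the rack
- wash_bottle: squeeze wash bottle with a bent spout, 214 mm high, at the back; leave alone
- beaker: empty glass beaker, 73 mm wide, 94 mm high, at the back; leave alone
- amber: brown glass bottle with a black cap, 58 mm wide, 115 mm high, beyond the lane; leave alone
- tape_roll: flat roll of tape, 77 mm wide, 19 mm high, beyond the lane; leave alone

How it is judged (in metres and radians):
On the way, in this order (a step that is already met when the one before it is completed fails the run):
1. a finger pushes the strip down and the gate stands lifted while the rack is still in front of it (value of joint gate above 1 rad and contact force between the fingers and gate above 0.5 N and y of rack_nose in the frame of gate_line below 0.01 m), for 0.2 s.
2. the rack's middle passes under the gate, a finger still holding the gate up (y of rack_nose in the frame of gate_line above 0.06 m and value of joint gate above 0.98 rad and contact force between the fingers and gate above 0.5 N), for 0.05 s.
3. the rack sits home against the end stop, the gate still held up by a finger (y of rack_nose in the frame of home_stop above -0.005 m and x of rack_nose in the frame of home_stop between -0.006 and 0.006 m and angle between rack's own z axis and vertical below 0.06 rad and z of rack_nose in the frame of home_stop below 0.004 m and value of joint gate above 0.98 rad and contact force between the fingers and gate above 0.5 N), for 0.1 s.
At the end, for the whole second after the job is handed in: the rack stands flat in the lane with its front face within 5 mm of the end stop, all four vials upright and seated in it, the gate shut (below 0.06 rad) in the gap behind the vials, everything at rest (y of rack_nose in the frame of home_stop above -0.005 m and x of rack_nose in the frame of home_stop between -0.006 and 0.006 m and angle between rack's own z axis and vertical below 0.06 rad and z of rack_nose in the frame of home_stop below 0.004 m and angle between each of vial0, vial1, vial2, vial3's own z axis and vertical below 0.15 rad and z of each of vial0, vial1, vial2, vial3 in the frame of rack below 0.01 m and value of joint gate below 0.06 rad and linear speed of rack below 0.01 m/s); the robot touches nothing.
It fails at once if the gate was let down while the vials were passing under it (y of rack_nose in the frame of gate_line between 0.006 and 0.118 m and value of joint gate below 0.9 rad).
It fails at once if the gate struck the rack or a vial, or the rack was rammed against it (contact force between gate and rack above 5 N or contact force between gate and vial0 above 2 N or contact force between gate and vial1 above 2 N or contact force between gate and vial2 above 2 N or contact force between gate and vial3 above 2 N).
It fails at once if the rack was lifted or tipped (z of rack_nose in the frame of gate_line above 0.012 m or z of push_face in the frame of gate_line above 0.057 m or angle between rack's own z axis and vertical above 0.15 rad).
It fails at once if a vial left its place (z of any of vial0, vial1, vial2, vial3 in the frame of rack above 0.02 m or angle between any of vial0, vial1, vial2, vial3's own z axis and vertical above 0.35 rad).
It fails at once if something else on the bench was knocked or moved (distance of any of wash_bottle, beaker, amber, tape_roll from where it was at the start of the episode above 0.02 m).
It also fails if it takes over 45 s, if anything falls off the work surface, if the arm or the gripper's body presses on something with over 40 N, if the wrist force passes 120 N, or if a joint passes its speed limit or range.

ROBOT

A 6-joint arm with a two-finger parallel gripper is mounted at the origin on the work surface; the furniture and walls round the work are solid. World frame = base frame: x ahead of the robot, y to its left, z up, the work surface at z = 0. Lengths are in m, angles in degrees, forces in N, time in s.
With the tool pointing down it reaches from about 0.4 to 0.825 m from the base axis. Payload 7 kg.
Tool frame: the origin (TCP) lies at the very end of the fingers, on their centre line; the grasp point (between the pads) lies 19 mm behind it (r.grasp_offset is the z of the grasp point in the tool frame, in m); z points along the fingers, y is the direction in which the jaws open and shut (so a half turn about z gives the same grasp; the last joint's range is limited). The gripper opens to 88 mm and grips with 3 to 60 N. Pads are 19 mm wide; open, the fingers measure 130 mm over their backs; the gripper's body (78 mm by 193 mm) begins 47 mm behind the grasp point.
Start: joints at [-51.79, 20.546, 0.682, 0, -70.136, -16.507], TCP at [0.25, -0.627, 0.227] pointing down, gripper open.
Joint ranges: [-176.03, 176.03], [-82.01, 121.73], [-58.28, 71.71], [-173.87, 95.51], [-174.79, -0.11], [-173.66, 173.66]. Speed limits (degrees/s): [136.94, 136.94, 172.46, 180, 180, 180].

INTERFACE

Orientations are given as [roll, pitch, yaw] about the fixed x, y, z axes, in that order (R = Rz(yaw) Ry(pitch) Rx(roll)).
In Python, from plant import r gives the robot as it stands.
- The arm moves only by the tool carry_out, never from a script. Its argument "plan" is a list of rows, each a list of 6 numbers: the shift along the world's x, y, z in m, then the turn, a rotation vector about the world's x, y, z in rad. In form: [[tx, ty, tz, wx, wy, wz], ...]. A call has 1 to 12 rows; each row shifts and turns the pose as measured when the row begins; what a row does not reach is not made up. A row lasts 1/12 s, in which the tool goes at most 41.7 mm and 7.16 degrees, less where a joint would pass 70% of its speed; a pose out of reach is approached as far as the arm can. A call with a gripper value outside its range is refused whole. "fingers" is the closure, from -1 (fully open) to 1 (shut), set as the call begins (left out, the last holds). The fingers move at their own pace and stop on an object; "force" is the grip in N (left out, the last holds). Time passes only in rows, so rows that do not move let the fingers close. It gives the time, the measured TCP pose, the force and the opening at its end, in the units of the state.
- r.get_state(): the state, without advancing time (a new reading comes with each control period).
- r.capture(name): name is "scene" or "side" or "wrist"; returns the picture (420x560x3 uint8, red, green, blue); there is no depth.
- r.camera_model(name): a dict with "fov_y" (degrees; the focal length in pixels is half the picture's height over the tangent of half this angle, whatever the lens; pixels are square), "cx", "cy" (the principal point, pixels), "R" (3x3) and "t" (3): a world point X has camera coordinates R X + t; the wrist camera has in their place "mount" (4x4, takes a point from camera to tool coordinates, whose origin is the TCP and whose axes are the flange's). Camera axes: x right, y down, z forward; pixel columns grow to the right and rows downward; lengths in m; the calibration is good to about 2 mm. A picture is of the moment at which its call begins: read the wrist's pose just before it. camera_model takes no time and is no camera call.
- r.close_job(): hands the job in, once; it reports no verdict.
The state is a dict: "time_s": time; "joints": joint angles; "qd": joint speeds; "joint_torque": joint torques, N m; "tcp_pos": TCP position; "eef_rot": TCP orientation; "contact_force": force on the tool from outside, world axes, zero at the start; "moment": the same for the moment, N m; "gripper_width": finger opening in m.
Only numpy, scipy, OpenCV 4.12 (cv2) and the standard library are available. Lean on these libraries where they do the work, as an engineer would, in place of code of your own. Each camera call takes 0.05 s, during which the arm holds its last target.

## Working session

There is one attempt and no reset: what is moved stays moved. The work goes in short steps, Python scripts to look and compute and a tool call to move; the robot and the scene stay as the last step left them, time stands still between calls to the robot, and variables do not carry over. Pictures are saved under pics/ and viewed, and the job is handed in when it is done.

Besides the shell and the picture viewer there is one more tool, called after "Call:" as name([rows], argument=value, ...), one row to a line, values as JSON. carry_out: Moves the arm, as the interface text tells. Its arguments: {"type":"object","properties":{"plan":{"type":"array"},"fingers":{"type":"number"},"force":{"type":"number"}},"required":["plan"]}

```bash
ls; mkdir -p pics; python3 - <<'E'
from plant import r
import cv2
print(r.get_state())
for n in ("scene","side","wrist"):
    im=r.capture(n); cv2.imwrite(f"pics/{n}0.png",im[:,:,::-1]); print(n,r.camera_model(n))
E
```

```text
pics
{'time_s': 0.0, 'joints': array([-5.17893190e+01,  2.05923985e+01,  6.33726376e-01, -2.06388436e-02,
       -7.01379740e+01, -1.65072571e+01]), 'qd': array([-0.07768718,  0.0062486 , -0.00031294,  0.10994543,  0.04804802,
        0.07539362]), 'joint_torque': array([ 1.22804955e-03, -5.82709301e+01,  2.93069923e+01,  6.99733436e+00,
        7.13152884e-03, -1.55264620e-04]), 'tcp_pos': array([ 0.24940726, -0.62668904,  0.22560985]), 'eef_rot': array([ 1.79901824e+02, -8.86135609e-03, -1.58303597e+02]), 'contact_force': array([-0.32526417,  0.41006062,  0.08344221]), 'moment': array([ 0.00028834, -0.06119931, -0.01968977]), 'gripper_width': 0.08759022667524585}
scene {'fov_y': 53.371240804573695, 'cx': 274.2969493369545, 'cy': 199.28265597125525, 'R': array([[-0.8396951 , -0.54300406,  0.00766436],
       [-0.28539007,  0.42922862, -0.85692199],
       [ 0.46202235, -0.72174053, -0.51538913]]), 't': array([0.44545738, 0.26786381, 0.58195221])}
side {'fov_y': 54.009474662551725, 'cx': 277.8357638897486, 'cy': 207.01324953440906, 'R': array([[-0.98366335,  0.17960392,  0.01219985],
       [ 0.12974823,  0.75432547, -0.64355146],
       [-0.12478702, -0.63145508, -0.76530561]]), 't': array([0.5898288 , 0.02675085, 0.93571799])}
wrist {'fov_y': 60.6115201766646, 'cx': 280.7810346041025, 'cy': 205.2176599598308, 'mount': array([[-6.94981803e-04, -9.55496576e-01, -2.95001375e-01,
         8.03061483e-02],
       [ 9.99999724e-01, -5.87081549e-04, -4.54327381e-04,
        -1.56790697e-03],
       [ 2.60918393e-04, -2.95001609e-01,  9.55496720e-01,
        -1.57872325e-01],
       [ 0.00000000e+00,  0.00000000e+00,  0.00000000e+00,
         1.00000000e+00]])}
```

View pics/scene0.png

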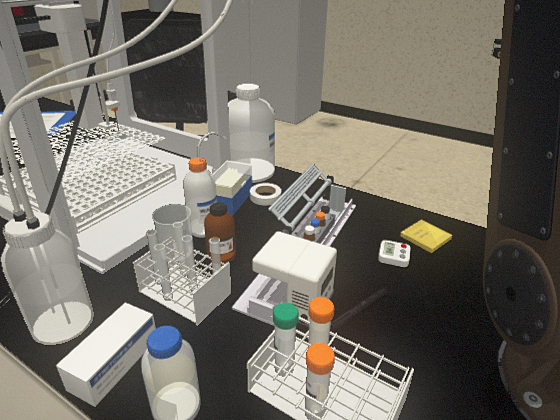

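View pics/side0.png

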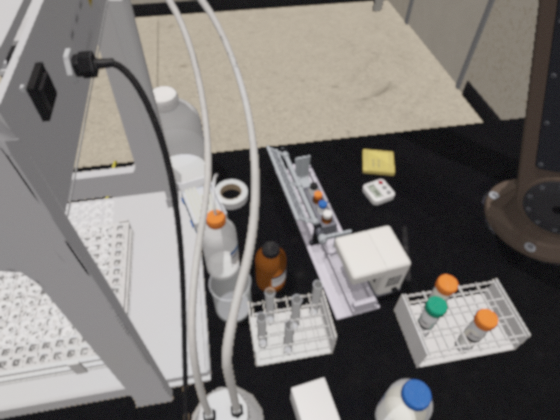

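View pics/wrist0.png

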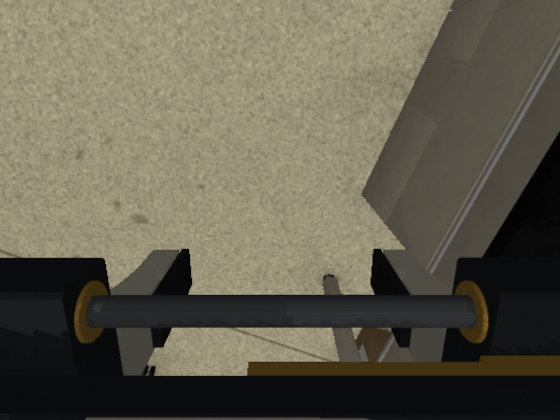

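```bash
python3 - <<'E'
import cv2
a=cv2.imread("pics/scene0.png")[150:330,220:400]; cv2.imwrite("pics/sz.png",cv2.resize(a,None,fx=3.3,fy=3.3,interpolation=cv2.INTER_CUBIC))
a=cv2.imread("pics/side0.png")[140:320,250:430]; cv2.imwrite("pics/dz.png",cv2.resize(a,None,fx=3.3,fy=3.3,interpolation=cv2.INTER_CUBIC))
E
```

```text
(no output)
```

View pics/sz.png

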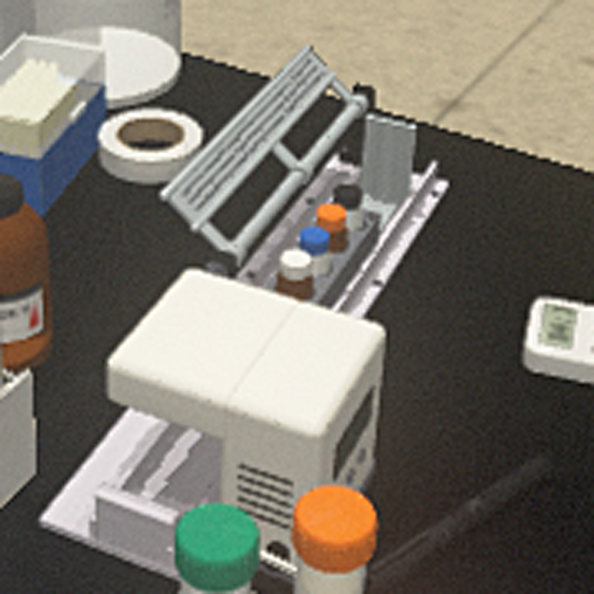

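View pics/dz.png

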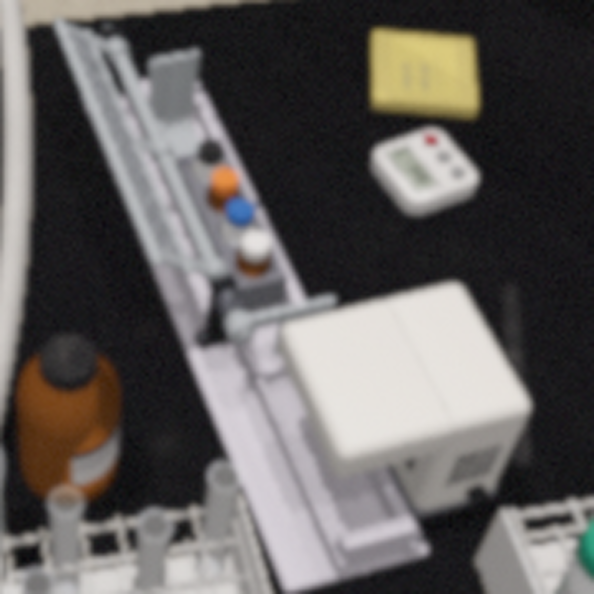

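```bash
cat > h.py <<'E'
import numpy as np
from plant import r
from scipy.spatial.transform import Rotation as Ro
def proj(n,X,st=None):
    m=r.camera_model(n); f=210/np.tan(np.radians(m["fov_y"]/2)); X=np.atleast_2d(X)
    if n=="wrist":
        Rt=Ro.from_euler('xyz',st["eef_rot"],degrees=True).as_matrix(); M=m["mount"]
        Xt=(X-st["tcp_pos"])@Rt; c=(Xt-M[:3,3])@M[:3,:3]
    else: c=X@m["R"].T+m["t"]
    return np.c_[m["cx"]+f*c[:,0]/c[:,2], m["cy"]+f*c[:,1]/c[:,2]]
def lane2w(p,P):
    P=np.atleast_2d(P)/1000.; c,s=np.cos(p[2]),np.sin(p[2])
    return np.c_[p[0]+c*P[:,0]-s*P[:,1], p[1]+s*P[:,0]+c*P[:,1], P[:,2]]
E
cat > fit.py <<'E'
from h import *
from scipy.optimize import least_squares
import cv2
so,do=np.array([220,150]),np.array([250,140])
strip=[[78.2,-38,94.3],[78.2,-258,94.3]]
def pts(s): return strip+[[18,s-184,70],[-18,s-184,70]]
obs_s=np.array([[163,195],[310,47],[368,115],[415,125]])/3.3+so
obs_d=np.array([[152,262],[57,22],[148,55],[198,48]])/3.3+do
def res(q):
    X=lane2w(q,pts(q[3]*1000))
    return np.r_[(proj("scene",X)-obs_s).ravel(),(proj("side",X)-obs_d).ravel()]
o=least_squares(res,[0.6,-0.2,0,-.01]); print(o.x,np.degrees(o.x[2]),o.fun.round(1))
q=o.x; np.save("q.npy",q); s=q[3]*1000
segs=[]
for x in(-24,-20,20,24): segs.append(((x,-272,20),(x,130,20)))
segs+= [((34,-266,60),(34,-30,60)),((78.2,-38,94.3),(78.2,-258,94.3)),((53,-38,74.7),(53,-258,74.7)),((-18,s,36),(18,s,36)),((-18,s,36),(-18,s-120,36)),((18,s,36),(18,s-120,36)),
 ((-18,s-184,70),(18,s-184,70)),((-18,s-184,70),(-18,s-184,6)),((18,s-184,70),(18,s-184,6)),((-20,130,20),(20,130,20)),((-24,30,104),(24,30,104)),((-24,122,104),(24,122,104))]
for n,o_ in(("scene",so),("side",do)):
    im=cv2.imread(f"pics/{n}0.png")
    im=cv2.resize(im[o_[1]:o_[1]+180,o_[0]:o_[0]+180],None,fx=3.3,fy=3.3,interpolation=cv2.INTER_CUBIC)
    for a,b in segs:
        P=((proj(n,lane2w(q,[a,b]))-o_)*3.3).astype(int)
        cv2.line(im,tuple(map(int,P[0])),tuple(map(int,P[1])),(0,0,255),1)
    cv2.imwrite(f"pics/fit_{n}.png",im)
E
python3 fit.py
```

```text
[ 0.47750657  0.00840516  0.10150639 -0.04567677] 5.815887692748732 [-1.1 -0.4 -1.8 -0.1 -0.1 -0.6  0.9  0.1  0.7 -0.9  0.  -0.8  0.8  0.5
  0.3 -0.2]
```

View pics/fit_scene.png

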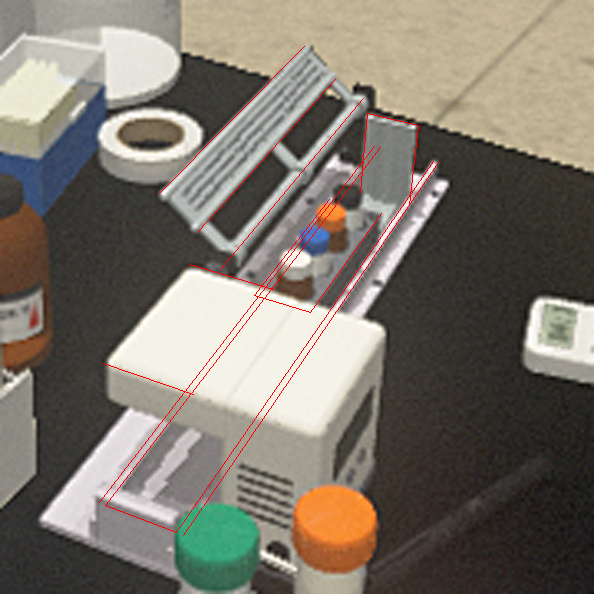

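View pics/fit_side.png

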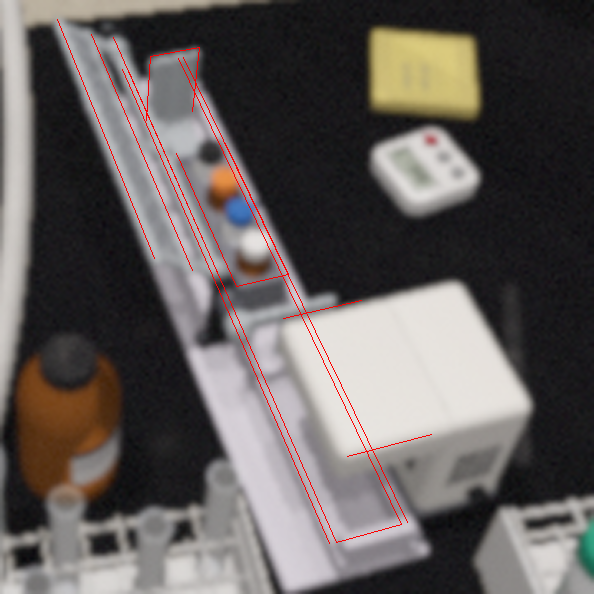

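Call:
carry_out([
  [0.022,0.03,0.0,0,0,0.108],
  [0.022,0.03,0.0,0,0,0.108],
  [0.022,0.03,0.0,0,0,0.108],
  [0.022,0.03,0.0,0,0,0.108],
  [0.022,0.03,0.0,0,0,0.108],
  [0.022,0.03,0.0,0,0,0.108],
  [0.022,0.03,0.0,0,0,0.108],
  [0.022,0.03,0.0,0,0,0.108],
  [0.022,0.03,0.0,0,0,0.108],
  [0.022,0.03,0.0,0,0,0.108],
  [0.022,0.03,0.0,0,0,0.108],
  [0.022,0.03,0.0,0,0,0.108],
], fingers=-0.136, force=30)

```text
time_s: 1.15
tcp_pos: [0.515, -0.2534, 0.2212]
eef_rot: [179.6, -0.1, -81.4]
contact_force: [0.1, -1.6, 0.3]
gripper_width: 0.0498
```

```bash
cat > st.py <<'E'
from h import *
import sys
q=np.load("q.npy")
def rep(st):
    R=Ro.from_euler('xyz',st["eef_rot"],degrees=True); 
    d=st["tcp_pos"][:2]-q[:2]; c,s=np.cos(q[2]),np.sin(q[2])
    print("t",round(st["time_s"],2),"tcp",st["tcp_pos"].round(4),"rpy",st["eef_rot"].round(2),"F",st["contact_force"].round(2),"w",round(st["gripper_width"],4))
    print("lane mm",np.round([1000*(c*d[0]+s*d[1]),1000*(-s*d[0]+c*d[1]),1000*st["tcp_pos"][2]],1))
    T=Ro.from_euler('xyz',[180,0,np.degrees(q[2])-90],degrees=True)
    print("rotvec to target",(T*R.inv()).as_rotvec().round(4))
if __name__=="__main__": rep(r.get_state())
E
python3 st.py
```

```text
t 1.15 tcp [ 0.515  -0.2534  0.2212] rpy [ 1.7957e+02 -6.0000e-02 -8.1360e+01] F [ 0.11 -1.63  0.31] w 0.0498
lane mm [  10.8 -264.3  221.2]
rotvec to target [ 0.002  -0.0074 -0.0493]
```

Call:
carry_out([
  [0.011,0.01,-0.01,0.001,-0.004,-0.025],
  [0.011,0.01,-0.01,0.001,-0.004,-0.025],
  [0,0,0,0,0,0],
])

```text
time_s: 1.4
tcp_pos: [0.5421, -0.2259, 0.2007]
eef_rot: [-179.8, -0.0, -83.5]
contact_force: [0.4, -0.7, 0.2]
gripper_width: 0.0496
```

```bash
cat > look.py <<'E'
from st import *
import cv2,sys
st=r.get_state(); rep(st); im=r.capture("wrist")[:,:,::-1].copy()
cv2.imwrite(f"pics/{sys.argv[1]}_raw.png",im)
s=q[3]*1000
segs=[((x,-272,20),(x,130,20)) for x in(-20,20)]
segs+= [((34,-266,65),(34,-30,65)),((-18,s-184,70),(18,s-184,70)),((-18,s-184,70),(-18,s-184,6)),((18,s-184,70),(18,s-184,6))]
if len(sys.argv)<3: segs+=[((78.2,-38,94.3),(78.2,-258,94.3)),((53,-38,74.7),(53,-258,74.7)),((53,-258,74.7),(78.2,-258,94.3))]
im=cv2.resize(im,None,fx=1.4,fy=1.4)
for a,b in segs:
    P=proj("wrist",lane2w(q,np.linspace(a,b,2)),st)*1.4
    cv2.line(im,tuple(map(int,P[0])),tuple(map(int,P[1])),(0,0,255),1)
cv2.imwrite(f"pics/{sys.argv[1]}.png",im)
E
python3 look.py w1
```

```text
t 1.4 tcp [ 0.5421 -0.2259  0.2007] rpy [-179.83   -0.    -83.45] F [ 0.4  -0.7   0.23] w 0.0496
lane mm [  40.5 -239.7  200.7]
rotvec to target [-0.0003  0.003  -0.0128]
```

View pics/w1.png

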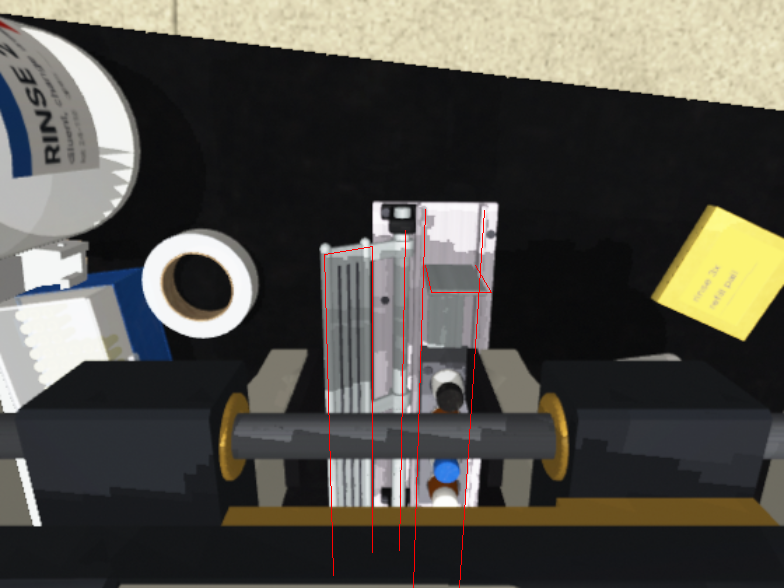

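Call:
carry_out([
  [-0.0025,-0.004,-0.03,0,0.001,-0.006],
  [-0.0025,-0.004,-0.03,0,0.001,-0.006],
  [0,0,-0.015,0,0,0],
  [0,0,0,0,0,0],
])

```text
time_s: 1.78
tcp_pos: [0.5363, -0.2366, 0.1269]
eef_rot: [-179.7, -0.1, -84.0]
contact_force: [-1.0, 0.4, -0.7]
gripper_width: 0.0498
```

```bash
python3 look.py w2
```

```text
t 1.78 tcp [ 0.5363 -0.2366  0.1269] rpy [-1.7973e+02 -1.3000e-01 -8.3990e+01] F [-1.04  0.41 -0.7 ] w 0.0498
lane mm [  33.7 -249.7  126.9]
rotvec to target [ 0.0017  0.0049 -0.0034]
```

View pics/w2.png

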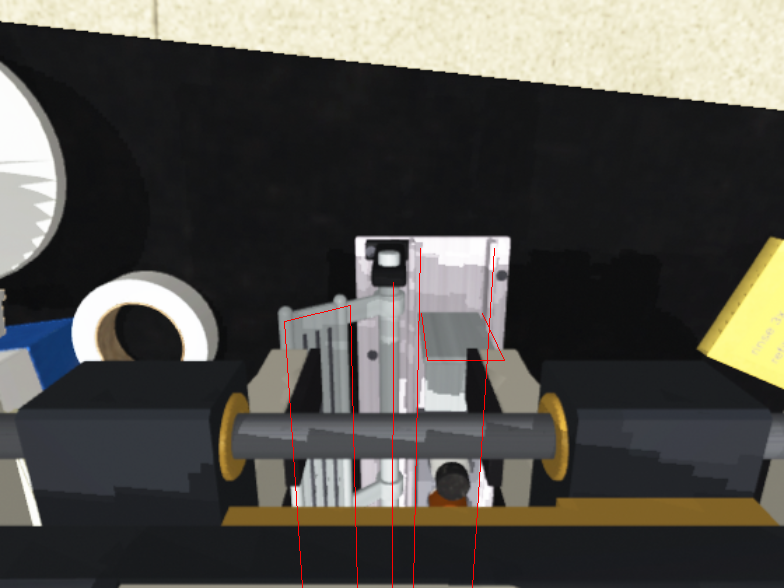

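Call:
carry_out([
  [0.0025,0.003,-0.01,0.001,0.004,-0.003],
  [0,0,-0.01,0,0,0],
  [0,0,-0.01,0,0,0],
  [0,0,-0.01,0,0,0],
  [0,0,-0.01,0,0,0],
  [0,0,0,0,0,0],
])

```text
time_s: 2.33
tcp_pos: [0.5426, -0.2355, 0.0792]
eef_rot: [-179.4, -0.2, -84.2]
contact_force: [-1.6, 1.2, 0.7]
gripper_width: 0.0498
```

```bash
python3 look.py w3; python3 - <<'E'
from plant import r
import cv2
for n in("scene","side"):
    im=r.capture(n)[:,:,::-1]; o=(220,150) if n=="scene" else (250,140)
    cv2.imwrite(f"pics/{n}3.png",cv2.resize(im[o[1]-50:o[1]+130,o[0]:o[0]+180],None,fx=3.3,fy=3.3))
E
```

```text
t 2.33 tcp [ 0.5426 -0.2355  0.0792] rpy [-179.44   -0.24  -84.18] F [-1.6   1.16  0.72] w 0.0498
lane mm [  40.  -249.3   79.2]
rotvec to target [ 0.0032  0.0102 -0.    ]
```

View pics/scene3.png

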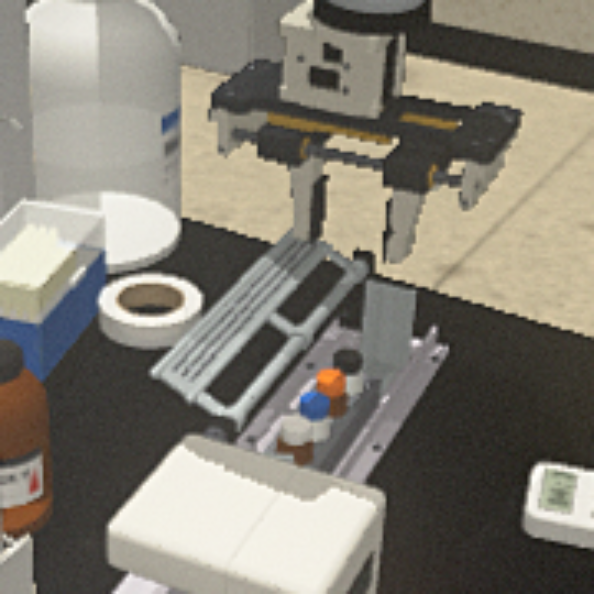

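View pics/side3.png

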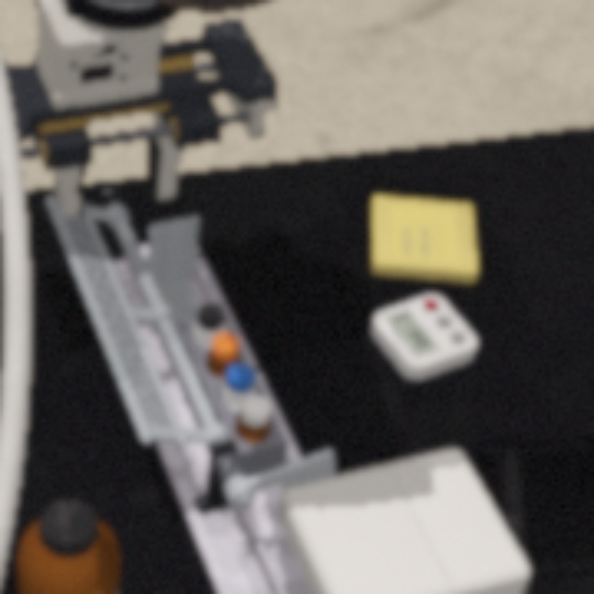

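View pics/w3.png

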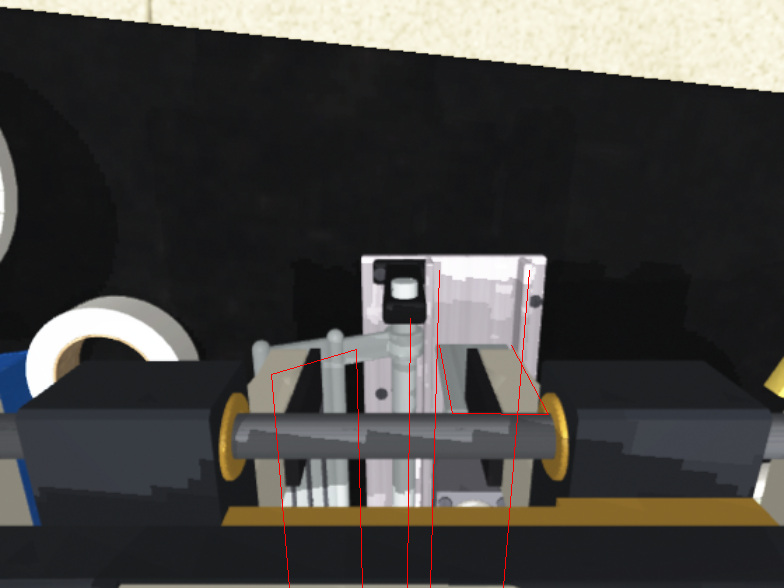

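Call:
carry_out([
  [-0.003,0.002,-0.008,0.001,0.005,0],
  [-0.001,0.001,-0.008,0.001,0.005,0],
  [0,0,-0.008,0,0,0],
  [0,0,-0.006,0,0,0],
  [0,0,0,0,0,0],
])

```text
time_s: 2.9
tcp_pos: [0.5418, -0.233, 0.0512]
eef_rot: [-179.6, -0.2, -84.1]
contact_force: [0.9, -2.1, 2.8]
gripper_width: 0.0497
```

```bash
cat > cams.py <<'E'
from plant import r
import cv2,sys
im=[]
for n in("scene","side"):
    i=r.capture(n)[:,:,::-1]; o=(240,110) if n=="scene" else (250,110)
    im.append(cv2.resize(i[o[1]:o[1]+180,o[0]:o[0]+120],None,fx=3.3,fy=3.3))
cv2.imwrite(f"pics/{sys.argv[1]}.png",cv2.hconcat(im))
E
python3 st.py; python3 cams.py c4
```

```text
t 2.9 tcp [ 0.5418 -0.233   0.0512] rpy [-179.59   -0.22  -84.1 ] F [ 0.86 -2.12  2.78] w 0.0497
lane mm [  39.5 -246.7   51.2]
rotvec to target [ 0.0032  0.0076 -0.0014]
```

View pics/c4.png

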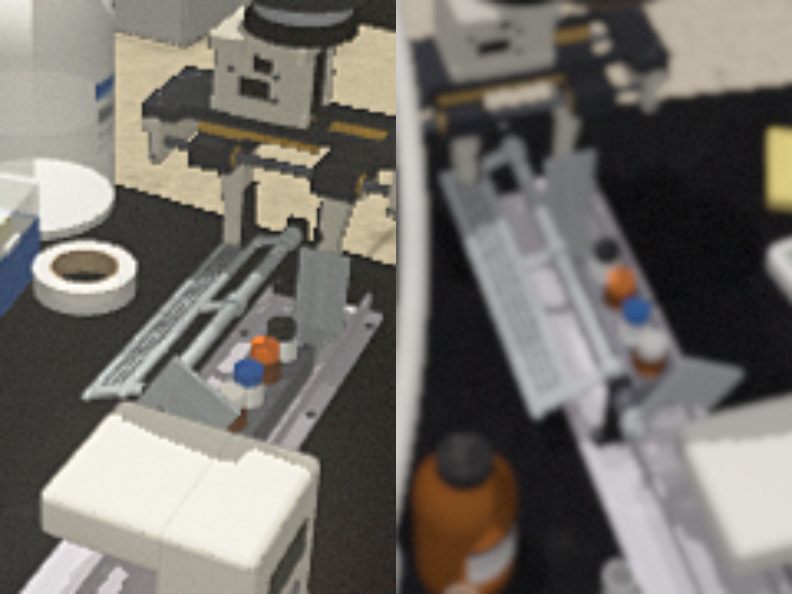

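Call:
carry_out([
  [-0.003,0,-0.004,0.001,0.004,0],
  [-0.001,0,-0.004,0.001,0.004,-0.001],
  [0,0,-0.001,0,0,0],
  [0,0,0,0,0,0],
])

```text
time_s: 3.33
tcp_pos: [0.5394, -0.2332, 0.0438]
eef_rot: [-179.9, -0.1, -84.1]
contact_force: [1.2, 0.2, 3.6]
gripper_width: 0.0497
```

```bash
python3 st.py; python3 cams.py c5; python3 look.py w5 x
```

```text
t 3.33 tcp [ 0.5394 -0.2332  0.0438] rpy [-1.7986e+02 -1.1000e-01 -8.4130e+01] F [1.18 0.21 3.59] w 0.0497
lane mm [  37.1 -246.7   43.8]
rotvec to target [ 0.0016  0.0027 -0.0009]
t 3.43 tcp [ 0.5396 -0.2332  0.044 ] rpy [-1.7984e+02 -1.1000e-01 -8.4130e+01] F [ 0.25 -0.07  4.23] w 0.0498
lane mm [  37.3 -246.7   44. ]
rotvec to target [ 0.0017  0.003  -0.001 ]
```

View pics/c5.png

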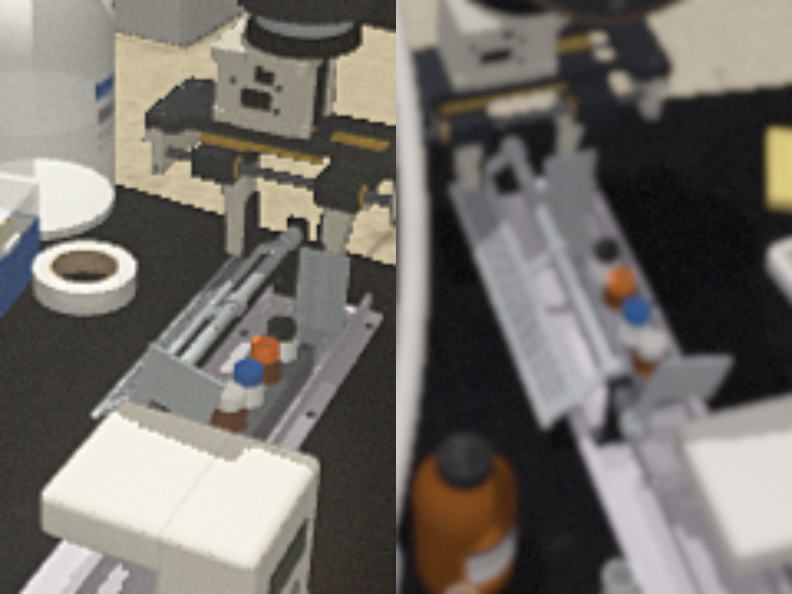

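View pics/w5.png

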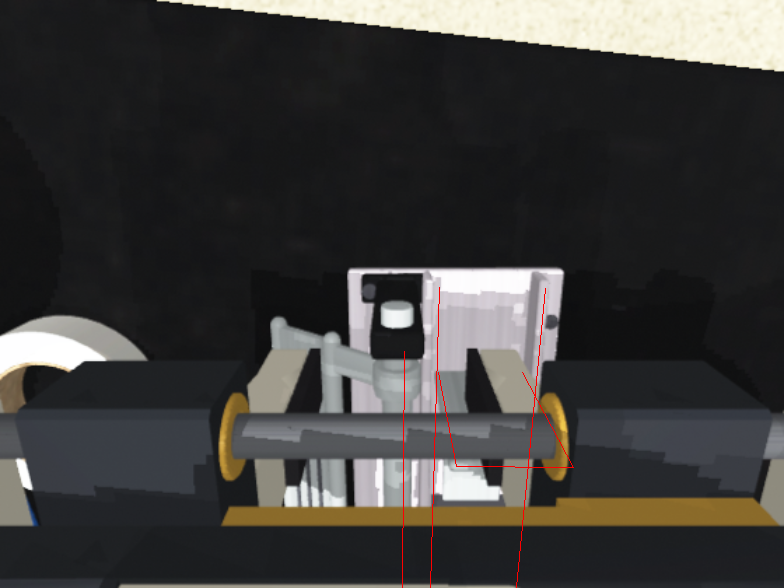

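```bash
cat > ang.py <<'E'
from st import *
for obs,n in (((295.2,239.4),"side"),((267.9,236.7),"scene")):
  g=np.linspace(.8,1.5,71); a=.66-g
  P=np.c_[34+56*np.cos(a),np.full(71,-38),60+56*np.sin(a)]
  d=np.linalg.norm(proj(n,lane2w(q,P))-obs,axis=1); i=d.argmin(); print(n,g[i],d[i])
E
python3 ang.py
```

```text
side 1.33 0.4134510439332291
scene 1.29 0.16567690050317596
```

Call:
carry_out([
  [-0.0004,0.003,0,0,0,0],
  [-0.0004,0.004,0,0,0,0],
  [-0.0004,0.004,0,0,0,0],
  [-0.0004,0.004,0,0,0,0],
  [-0.0004,0.004,0,0,0,0],
  [-0.0004,0.004,0,0,0,0],
  [-0.0004,0.004,0,0,0,0],
])

```text
time_s: 4.07
tcp_pos: [0.5392, -0.2061, 0.0454]
eef_rot: [-179.6, -0.3, -84.1]
contact_force: [1.3, -4.6, 2.1]
gripper_width: 0.0498
```

```bash
python3 st.py; python3 cams.py c6
```

```text
t 4.07 tcp [ 0.5392 -0.2061  0.0454] rpy [-179.55   -0.31  -84.12] F [ 1.29 -4.62  2.15] w 0.0498
lane mm [  39.6 -219.6   45.4]
rotvec to target [ 0.0046  0.0084 -0.0011]
```

View pics/c6.png

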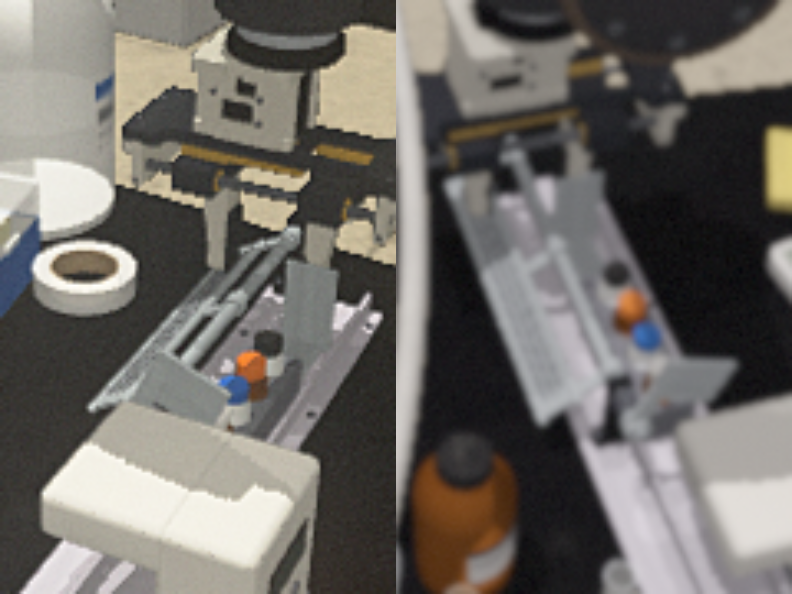

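Call:
carry_out([
  [-0.0013,0.004,-0.0008,0.0013,0.002,0],
  [-0.0013,0.004,-0.0007,0.0013,0.002,0],
  [-0.0013,0.004,-0.0003,0.0013,0.002,0],
  [-0.0013,0.004,-0.0003,0.0013,0.002,0],
  [-0.0008,0.004,-0.0003,0.0008,0.001,0],
  [-0.0008,0.004,-0.0003,0.0008,0.001,0],
  [-0.0008,0.004,-0.0003,0.0008,0.001,0],
  [-0.0008,0.004,-0.0003,0.0008,0.001,0],
])

```text
time_s: 4.83
tcp_pos: [0.5343, -0.175, 0.0451]
eef_rot: [-179.9, -0.0, -83.9]
contact_force: [1.9, -5.5, 2.7]
gripper_width: 0.0498
```

```bash
python3 st.py; python3 cams.py c7
```

```text
t 4.83 tcp [ 0.5343 -0.175   0.0451] rpy [-1.7987e+02 -2.0000e-02 -8.3890e+01] F [ 1.86 -5.46  2.69] w 0.0498
lane mm [  37.9 -188.3   45.1]
rotvec to target [ 0.0001  0.0023 -0.0052]
```

View pics/c7.png

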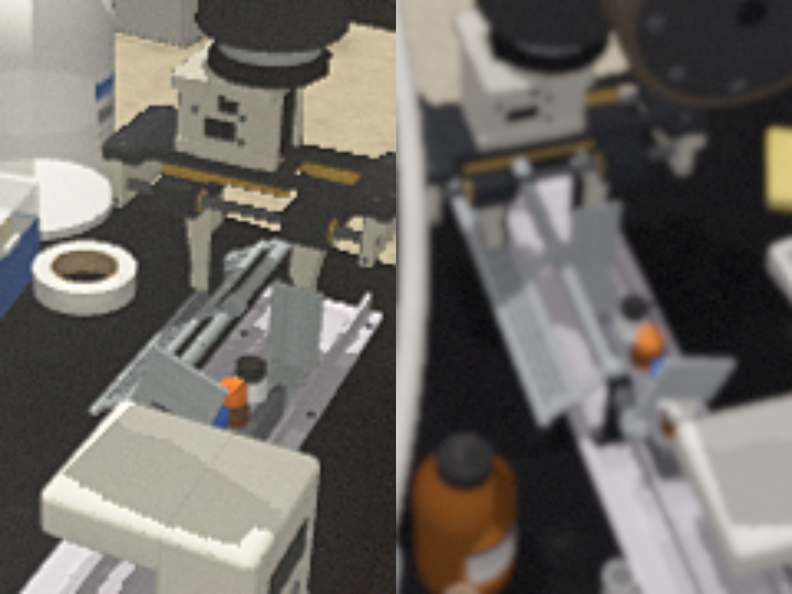

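Call:
carry_out([
  [-0.001,0.004,-0.0008,0.0005,0.001,-0.001],
  [-0.001,0.004,-0.0008,0.0005,0.001,-0.001],
  [-0.001,0.004,-0.0006,0.0005,0.001,-0.001],
  [-0.001,0.004,-0.0004,0.0005,0.001,-0.001],
  [-0.0008,0.004,-0.0004,0.0005,0.001,-0.001],
  [-0.0008,0.004,-0.0004,0.0005,0.001,-0.001],
  [-0.0008,0.004,-0.0004,0.0005,0.001,-0.001],
  [-0.0008,0.004,-0.0004,0.0005,0.001,0],
  [-0.0008,0.004,-0.0004,0.0005,0.001,0],
  [-0.0008,0.004,-0.0004,0.0005,0.001,0],
])

```text
time_s: 5.77
tcp_pos: [0.5301, -0.1397, 0.0448]
eef_rot: [180.0, -0.1, -84.0]
contact_force: [2.1, -7.0, 4.1]
gripper_width: 0.0497
```

```bash
python3 st.py; python3 cams.py c8
```

```text
t 5.77 tcp [ 0.5301 -0.1397  0.0448] rpy [ 1.7997e+02 -1.4000e-01 -8.4030e+01] F [ 2.14 -7.05  4.11] w 0.0497
lane mm [  37.3 -152.7   44.8]
rotvec to target [ 0.0025 -0.0002 -0.0026]
```

View pics/c8.png

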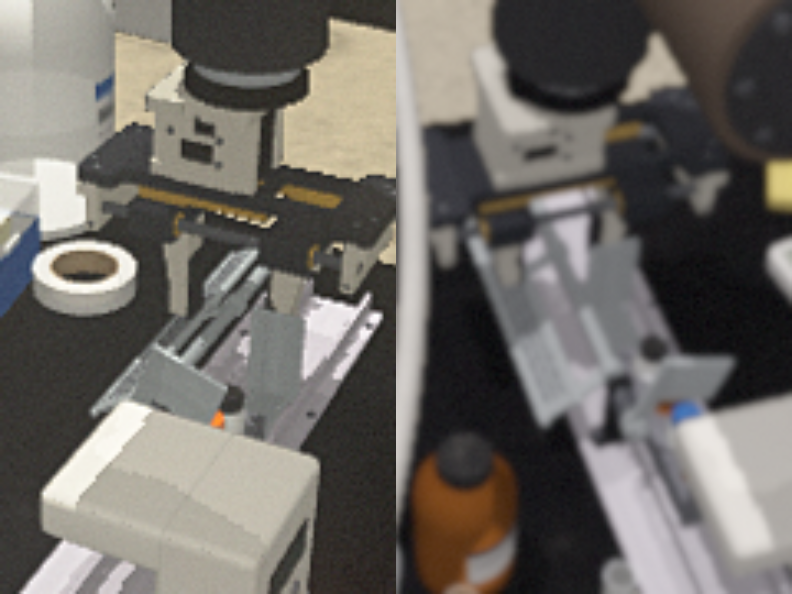

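Call:
carry_out([
  [-0.001,0.0045,-0.0008,0.0008,0.001,-0.001],
  [-0.001,0.0045,-0.0006,0.0005,0.001,-0.001],
  [-0.001,0.0045,-0.0006,0.0005,0.0005,-0.001],
  [-0.0009,0.0045,-0.0005,0.0005,0.0005,0],
  [-0.0009,0.0045,-0.0005,0.0005,0.0005,0],
  [-0.0009,0.0045,-0.0005,0.0005,0.0005,0],
  [-0.0009,0.0045,-0.0005,0.0005,0.0005,0],
  [-0.0009,0.0045,-0.0005,0.0005,0.0005,0],
  [-0.0009,0.0045,-0.0005,0.0005,0.0005,0],
  [-0.0009,0.0045,-0.0005,0.0005,0.0005,0],
])

```text
time_s: 6.7
tcp_pos: [0.5253, -0.1009, 0.0445]
eef_rot: [180.0, -0.3, -83.9]
contact_force: [3.0, -7.4, 6.6]
gripper_width: 0.0493
```

```bash
python3 st.py; python3 cams.py c9
```

```text
t 6.7 tcp [ 0.5253 -0.1009  0.0445] rpy [180.    -0.31 -83.93] F [ 3.01 -7.39  6.64] w 0.0493
lane mm [  36.5 -113.6   44.5]
rotvec to target [ 0.0054  0.0005 -0.0044]
```

View pics/c9.png

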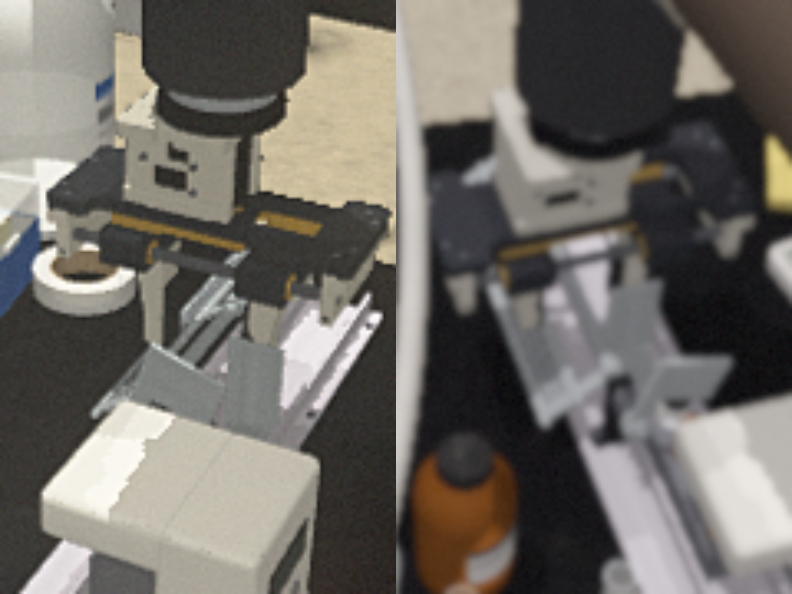

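Call:
carry_out([
  [-0.0007,0.0045,-0.0004,0.001,0.0005,-0.001],
  [-0.0007,0.0045,-0.0004,0.001,0.0005,-0.001],
  [-0.0007,0.0045,-0.0004,0.001,0.0005,-0.001],
  [-0.0007,0.0045,-0.0004,0.001,0.0005,-0.001],
  [-0.0007,0.0045,-0.0004,0.001,0.0005,-0.001],
  [-0.0007,0.0045,-0.0004,0.001,0.0005,-0.001],
  [-0.0007,0.0045,-0.0004,0.001,0.0005,0],
  [-0.0007,0.0045,-0.0004,0.001,0.0005,0],
  [-0.0007,0.0045,-0.0004,0.001,0.0005,0],
  [-0.0007,0.0045,-0.0004,0.001,0.0005,0],
])

```text
time_s: 7.63
tcp_pos: [0.5202, -0.0618, 0.0442]
eef_rot: [179.8, -0.1, -84.1]
contact_force: [2.8, -7.5, 7.1]
gripper_width: 0.0503
```

```bash
python3 st.py; python3 cams.py c10
```

```text
t 7.63 tcp [ 0.5202 -0.0618  0.0442] rpy [ 1.7982e+02 -1.5000e-01 -8.4100e+01] F [ 2.79 -7.52  7.11] w 0.0503
lane mm [ 35.3 -74.1  44.2]
rotvec to target [ 0.0029 -0.0029 -0.0015]
```

View pics/c10.png

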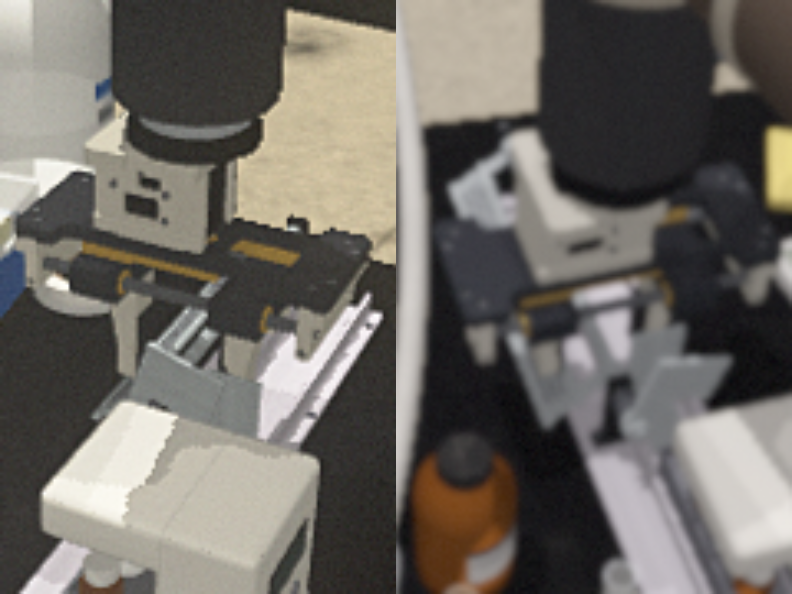

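Call:
carry_out([
  [-0.0003,0.003,-0.0004,0.001,0,0],
  [-0.0003,0.003,-0.0004,0.001,0,0],
  [-0.0003,0.003,-0.0004,0.001,0,0],
])

```text
time_s: 7.98
tcp_pos: [0.5195, -0.0545, 0.0439]
eef_rot: [179.8, -0.1, -84.0]
contact_force: [3.1, -8.4, 7.5]
gripper_width: 0.0497
```

Call:
carry_out([
  [-0.0003,0.002,-0.0004,0.001,0,0],
  [-0.0003,0.002,-0.0004,0.001,0,0],
])

```text
time_s: 8.15
tcp_pos: [0.5194, -0.054, 0.0441]
eef_rot: [179.8, -0.3, -83.8]
contact_force: [6.4, -19.5, 3.7]
gripper_width: 0.0498
```

```bash
python3 st.py
```

```text
t 8.15 tcp [ 0.5194 -0.054   0.0441] rpy [179.77  -0.27 -83.83] F [  6.4  -19.5    3.71] w 0.0498
lane mm [ 35.4 -66.3  44.1]
rotvec to target [ 0.0052 -0.0036 -0.0062]
```

```bash
python3 - <<'E'
from plant import r
import cv2
a=r.capture("side")[:,:,::-1][190:330,290:430]; b=r.capture("scene")[:,:,::-1][170:330,220:360]
cv2.imwrite("pics/c11.png",cv2.hconcat([cv2.resize(a,(400,400)),cv2.resize(b,(400,400))]))
E
python3 look.py w11 x
```

```text
t 8.25 tcp [ 0.5194 -0.054   0.044 ] rpy [179.77  -0.27 -83.84] F [  4.81 -17.87   4.47] w 0.0494
lane mm [ 35.3 -66.4  44. ]
rotvec to target [ 0.0051 -0.0036 -0.006 ]
```

View pics/c11.png

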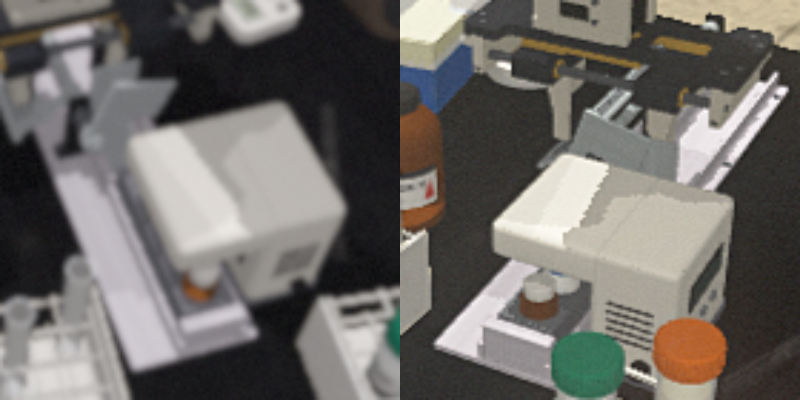

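View pics/w11.png

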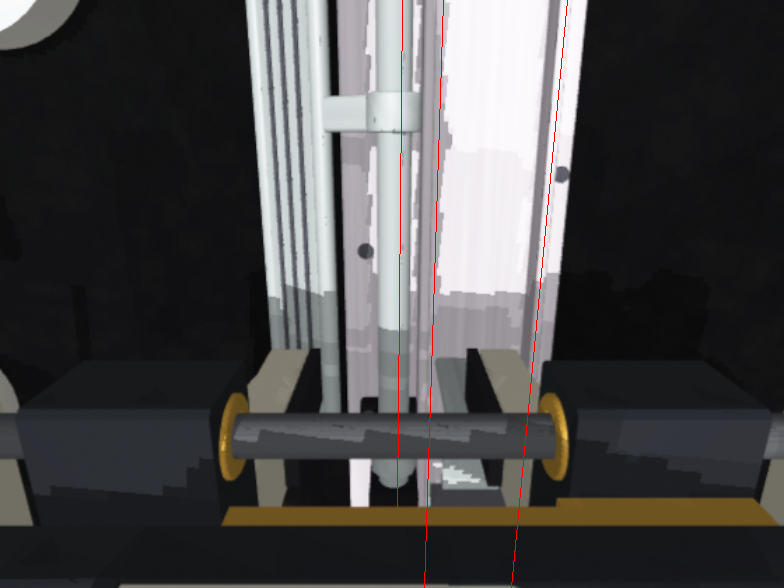

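Call:
carry_out([
  [0.0002,-0.002,0,0,0,0],
  [0.0004,-0.004,0,0,0,0],
  [0.0004,-0.004,0,0,0,0],
  [0,0,0,0,0,0],
])

```text
time_s: 8.63
tcp_pos: [0.5201, -0.0639, 0.0435]
eef_rot: [179.8, -0.1, -83.9]
contact_force: [1.9, -0.6, 1.9]
gripper_width: 0.05
```

```bash
python3 - <<'E'
from st import *
rep(r.get_state())
import cv2
a=r.capture("side")[:,:,::-1][190:330,290:430].copy(); s=130
for nm,ps in (("stop",[[-20,130,20],[20,130,20]]),("front",[[-18,130,36],[18,130,36]])):
    P=(proj("side",lane2w(q,ps))-[290,190])*5; print(nm,P.round())
    if nm=="stop": a=cv2.resize(a,(700,700))[:590] if 0 else cv2.resize(a,(700,700))
    cv2.line(a,tuple(map(int,P[0])),tuple(map(int,P[1])),(0,0,255),1)
cv2.imwrite("pics/c12.png",a[100:])
E
```

```text
t 8.63 tcp [ 0.5201 -0.0639  0.0435] rpy [ 1.7976e+02 -1.3000e-01 -8.3910e+01] F [ 1.94 -0.62  1.92] w 0.05
lane mm [ 35.1 -76.3  43.5]
rotvec to target [ 0.0028 -0.0039 -0.0048]
stop [[408. 545.]
 [310. 571.]]
front [[411. 526.]
 [321. 550.]]
```

View pics/c12.png

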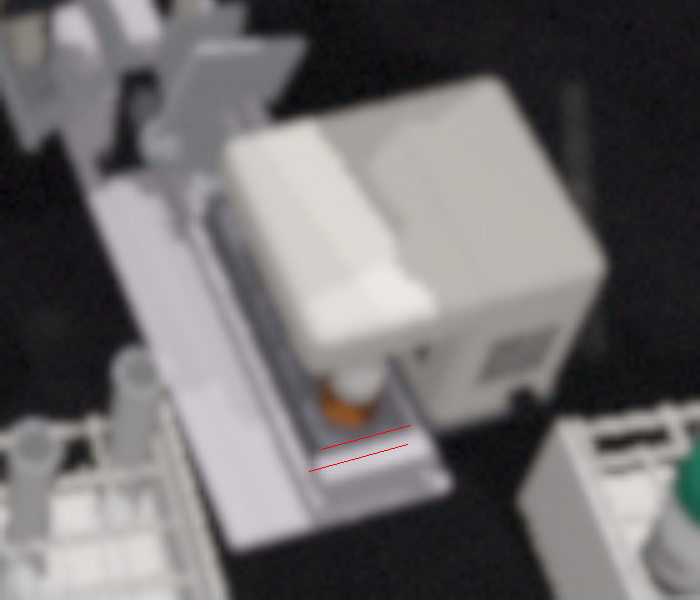

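```bash
python3 - <<'E'
from plant import r
import cv2
o=[]
for n,(x,y) in (("side",(330,260)),("scene",(225,260))):
    a=cv2.imread(f"pics/{n}0.png"); b=r.capture(n)[:,:,::-1]
    o.append(cv2.hconcat([cv2.resize(i[y:y+60,x:x+65],None,fx=5,fy=5,interpolation=cv2.INTER_CUBIC) for i in(a,b)]))
cv2.imwrite("pics/c13.png",cv2.vconcat(o))
E
```

```text
(no output)
```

View pics/c13.png

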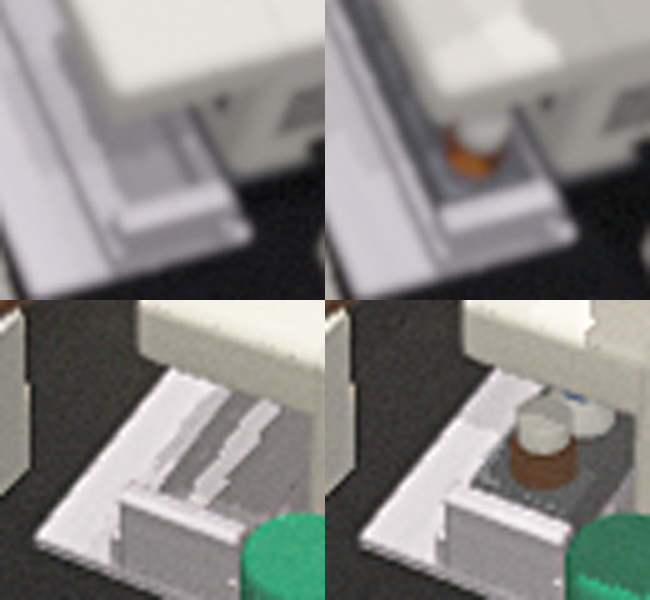

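Call:
carry_out([
  [0,0,0.004,0.001,-0.001,0],
  [0,0,0.005,0.001,-0.001,0],
  [0,0,0.005,0,0,0],
  [0,0,0.005,0,0,0],
  [0,0,0.005,0,0,0],
  [0,0,0.005,0,0,0],
  [0,0,0.005,0,0,0],
  [0,0,0.005,0,0,0],
  [0,0,0.005,0,0,0],
  [0,0,0.005,0,0,0],
  [0,0,0.005,0,0,0],
  [0,0,0.005,0,0,0],
])

```text
time_s: 9.78
tcp_pos: [0.5173, -0.0638, 0.1046]
eef_rot: [179.5, -0.1, -83.9]
contact_force: [-0.3, -0.6, -1.0]
gripper_width: 0.0497
```

```bash
python3 st.py; python3 cams.py c14
```

```text
t 9.78 tcp [ 0.5173 -0.0638  0.1046] rpy [ 1.7954e+02 -5.0000e-02 -8.3910e+01] F [-0.28 -0.64 -0.99] w 0.0497
lane mm [ 32.3 -75.8 104.6]
rotvec to target [ 0.0018 -0.0079 -0.0047]
```

View pics/c14.png

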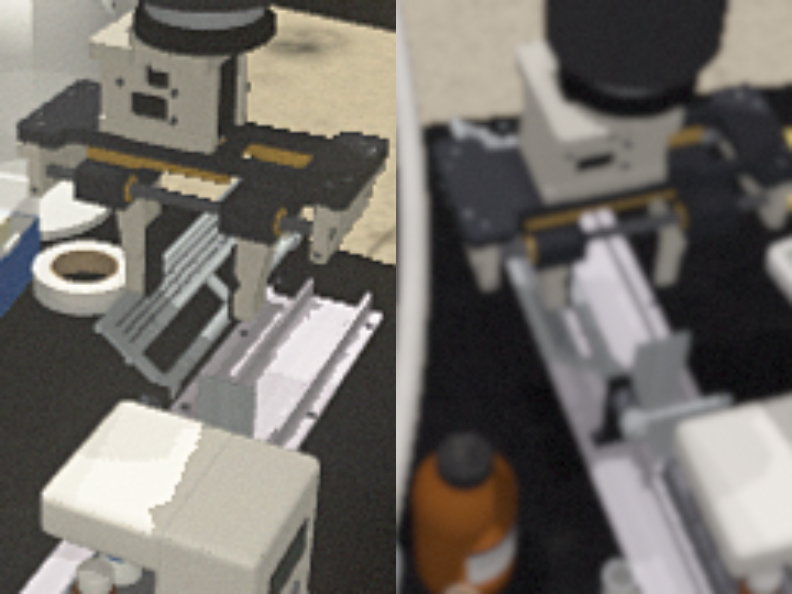

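Gate is dropping shut; move clear upward and check.

Call:
carry_out([
  [0,0,0.01,0,0,0],
  [0,0,0.02,0,0,0],
  [0,0,0.025,0,0,0],
  [0,0,0.025,0,0,0],
  [0,-0.01,0.025,0,0,0],
  [0,-0.02,0.02,0,0,0],
  [0,-0.02,0.01,0,0,0],
  [0,-0.01,0,0,0,0],
  [0,0,0,0,0,0],
  [0,0,0,0,0,0],
])

```text
time_s: 10.72
tcp_pos: [0.516, -0.1262, 0.2506]
eef_rot: [179.6, -0.1, -83.8]
contact_force: [0.0, 0.1, -0.0]
gripper_width: 0.0499
```

```bash
python3 st.py; python3 - <<'E'
from plant import r
import cv2
o=[]
for n,(x,y) in (("side",(250,160)),("scene",(220,160))):
    a=cv2.imread(f"pics/{n}0.png"); b=r.capture(n)[:,:,::-1]
    cv2.imwrite(f"pics/{n}15.png",b)
    o.append(cv2.hconcat([cv2.resize(i[y:y+140,x:x+160],(400,300),interpolation=cv2.INTER_CUBIC) for i in(a,b)]))
cv2.imwrite("pics/c15.png",cv2.vconcat(o))
E
```

```text
t 10.72 tcp [ 0.516  -0.1262  0.2506] rpy [ 1.7963e+02 -1.4000e-01 -8.3850e+01] F [ 0.03  0.14 -0.01] w 0.0499
lane mm [  24.7 -137.8  250.6]
rotvec to target [ 0.003  -0.0062 -0.0058]
```

View pics/c15.png

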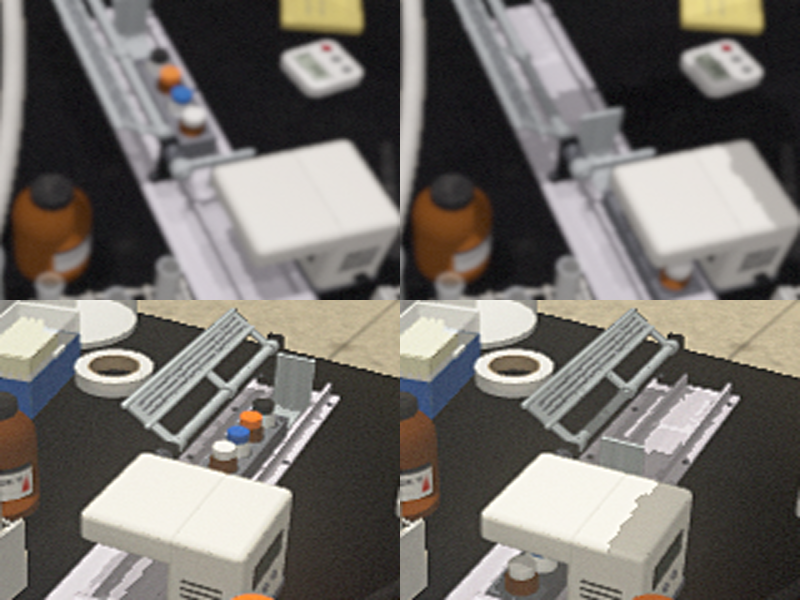

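View pics/side15.png

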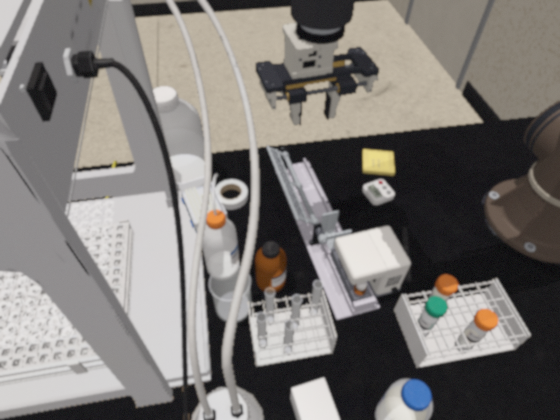

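The gate is shut and looks as it did at the start, the rack is home, and the arm is clear.

```bash
python3 -c "
from plant import r
print(r.get_state()['qd'].round(2)); print(r.close_job())"
```

```text
[ 0.57  0.33 -0.33  0.01  0.13  0.09]
the job is handed in; nothing more can be done
None
```

I fed the rack into the reader and handed the job in at about 10.7 s of the 45 s; no verdict was reported.

**What I did:**
- One fingertip held the strip down. I worked out a gate angle of about 1.3 rad from two camera views before pushing.
- With the strip held, the other finger pushed the rack along the lane until the pushing force rose from about 8 N to 19.5 N and the motion stopped.
- I then backed off 10 mm with the strip still held, raised the tool slowly so that the gate closed, and moved clear.

**Last checks:**
- **Rack:** the block sits against the end stop with no gap visible.
- **Gate:** it shut behind the vials, with the strip and blade looking as they did at the start.
- **Vials:** the ones that can be seen stand upright; the reader head hides the others.
- **Other things:** the bottles, beaker and tape look unmoved.
- **Contact:** the force on the tool was near 0 N.

**One disagreement:** the stopping point came out about 3 mm short of home by my fitted lane position. I put that down to calibration and fit error, because the pictures and the sharp rise in force both showed the rack against the stop. I did not measure the gate angle again during the push; the camera pictures showed the gate staying up throughout.

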